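# Free the seized keys from a clamped lock strip

## Robot

A 6-joint arm with a two-finger parallel gripper is mounted at the origin on the work surface. World frame = base frame: x ahead of the robot, y to its left, z up, the work surface at z = 0. Lengths are in m, angles in rad, forces in N, time in s.
With the tool pointing down it reaches from about 0.3 to 0.875 m from the base axis. Payload 4.2 kg.
Tool frame: the origin (TCP) lies between the finger pads; the fingertips stand 17 mm ahead of it and the grasp point (between the pads) lies 2 mm behind it (manip.tips_ahead is the distance from the TCP to the fingertips, in m); z points along the fingers, x is the direction in which the jaws open and shut, and the axes are right-handed (so a half turn about z gives the same grasp; the last joint's range is limited). The gripper opens to 85 mm and grips with 20 to 120 N. Pads are 22 mm wide; open, the fingers measure 114 mm over their backs; the gripper's body (76 mm by 85 mm) begins 54 mm behind the grasp point. The pads swing forward as they close: fully open they stand 13 mm farther back than shut.
Start: joints at [-1.188, 0.32, 1.565, -0, 1.257, -0.02], TCP at [0.225, -0.529, 0.213] pointing down, gripper open.
Joint ranges: [-3.11, 3.11], [-0.84, 2.01], [0.21, 2.61], [-1.34, 4.49], [0.05, 2.63], [-2.56, 2.56]. Speed limits (rad/s): [2.57, 2.57, 3.14, 3.14, 3.14, 3.14].

## Interface

Orientations are given as a 3x3 rotation matrix whose columns are the frame's x, y, z axes.
In Python, from workcell import manip, vision, workorder gives the robot as it stands.
- The arm moves only by the tool jog_arm, never from a script. Its argument "moves" is a list of rows, each a list of 7 numbers: the gripper command: -1 is shut, 1 is fully open, values between are in proportion, then the shift along the tool's x, y, z in mm, then the turn, a rotation vector about the tool's x, y, z in degrees. A call has 1 to 20 rows; each row shifts and turns the commanded pose from where the row before left it, along the tool's axes as they then stand; what a row does not reach is not made up. A row lasts 1/8 s, in which the tool goes at most 62.5 mm and 10.7 degrees, less where a joint would pass 70% of its speed; a pose out of reach is approached as far as the arm can. A call with a gripper value outside its range is refused whole. The fingers move at their own pace and stop on an object; "force" is the grip in N (left out, the last holds). Time passes only in rows, so rows that do not move let the fingers close. It gives the time, the measured TCP pose, the force and the opening at its end, in the units of the state.
- manip.sense(): the state, without advancing time (a new reading comes with each control period).
- vision.camera(name): name is "side" or "top"; returns the picture (480x640x3 uint8, blue, green, red); there is no depth.
- vision.camera_params(name): a dict with "vertical_fov" (degrees; the focal length in pixels is half the picture's height over the tangent of half this angle, whatever the lens; pixels are square), "cx", "cy" (the principal point, pixels), "dist_coeffs" ([k1, k2, p1, p2, k3] as OpenCV has them; the pictures are not rectified), "eye" and "rotation" of the camera in the world. Camera axes: x right, y down, z forward; pixel columns grow to the right and rows downward; lengths in m; the calibration is good to about 2 mm. A picture is of the moment at which its call begins. camera_params takes no time and is no camera call.
- workorder.job_done(): hands the job in, once; it reports no verdict.
The state is a dict: "time_s": time; "joint_pos": joint angles; "dq": joint speeds; "effort": joint torques, N m; "ee_pos": TCP position; "tool_rot": TCP orientation; "wrist_force": force on the tool from outside, world axes, zero at the start; "torque": the same for the moment, N m; "width": opening from 0.0 (shut) to 1.0 (fully open).
Only numpy, scipy, OpenCV 4.12 (cv2) and the standard library are available. Lean on these libraries where they do the work, as an engineer would, in place of code of your own. Each camera call takes 0.05 s, during which the arm holds its last target. There are 200 camera calls.

## Task

Clamp the lock strip in the vise by turning the T-handle clockwise until it resists firmly and will go no further, then work every key that is stuck in it free by twisting it back and forth while pulling it up, so that the strip stays down in the vise and is not dragged out of it, and put each key in the blue tray. With the strip still clamped until the last key is in the tray, finally turn the T-handle back until the jaw is clear of the strip and the strip stands loose in the vise, and leave the padlock, the oil bottle and the box of key blanks where they are.

Things in the scene. Friction and masses are not known exactly. Their poses are not given: they have to be found in the camera images.
- vise: Low bench vise fixed to the table; grey base 205 x 150 mm, 15 mm thick. Origin on the table under the jaw gap; own x points from the T-handle across the gap to the fixed jaw, y along the jaws. Fixed jaw's face at x = +16 mm; moving jaw's steel plate at x = -20 mm when open, it closes to +x. Jaw tops 50 mm above the table. T-handle screw at x = -108 mm on a block 55 mm high.
- tee_grip (a point): Middle of the T-handle's crossbar, on the screw's upright axis, 84 mm above the table. The dark bar with red end balls is 76 mm long along this point's own y, 14 mm wide (own x) and 18 mm tall; pinch it from above and turn it with the wrist, in several grasps. It stays at this height as it turns.
- tee (a joint): Turn of the T-handle (rad): 0 fully open, grows clockwise seen from above, hard stop at 2.8; starts at 0 to 0.5. The jaw advances 4 mm per rad. The screw has steady friction of about 0.3 N m and stays where it is left; the plate meets the strip at 1.0 to 1.5 rad, grips it from 1.5, and then the resistance rises to about 0.5 N m at the stop.
- plate (a joint): How far the moving jaw's sprung pressure plate is pushed back into its blue carriage (m): 0 while nothing is clamped, about 0.005 with the screw at its stop (about 45 N). The strip is firmly clamped above 0.002; with the T-handle turned back below 1.3 rad it is loose.
- strip: Lock strip: aluminium bar 140 mm long (own y), 30 mm thick (own x), 50 mm tall, 0.8 kg, standing loose between the jaws on the 15 mm vise base. Origin at the middle of its underside. Three brass-rimmed barrels on top at own y = -46, 0, +46 mm; a black disc shows an empty one. Clamped, it stays down against a pull of some 35 N, unclamped by its weight only.
- barrel (a point): Mouth of the strip's middle barrel, on its axis, 50 mm above the strip's underside. Each key sits 20 mm deep, resting on the barrel's floor, and is pinched: a straight pull takes about 50 N. While twisted (about 0.4 N m) its axial drag falls to the share of rise in the travel of its skin (radius 7 mm): rising 2 mm per twist of 1 rad, to and fro, takes 15 to 25 N. Free once raised 20 mm.
- key_red: Tubular key, 50 g: round steel shank 14 mm across, 38 mm long along own -z; flat red plastic head 10 mm thick (own x), 32 mm wide (own y), 34 mm tall (own z 0 to 34 mm). Origin where head meets shank. Starts upright, seized in a barrel of the strip, 18 mm of shank showing above it, at any turn within 0.35 rad of the strip's. May be absent (None at the start).
- key_green: Tubular key, 50 g: round steel shank 14 mm across, 38 mm long along own -z; flat green plastic head 10 mm thick (own x), 32 mm wide (own y), 34 mm tall (own z 0 to 34 mm). Origin where head meets shank. Starts upright, seized in a barrel of the strip, 18 mm of shank showing above it, at any turn within 0.35 rad of the strip's. May be absent (None at the start).
- key_yellow: Tubular key, 50 g: round steel shank 14 mm across, 38 mm long along own -z; flat yellow plastic head 10 mm thick (own x), 32 mm wide (own y), 34 mm tall (own z 0 to 34 mm). Origin where head meets shank. Starts upright, seized in a barrel of the strip, 18 mm of shank showing above it, at any turn within 0.35 rad of the strip's. May be absent (None at the start).
- tray: Open blue plastic tray 180 mm (own x) by 140 mm (own y), 30 mm high, 4 mm walls and floor, loose on the table, 0.4 kg. Origin at the middle of its underside. Keys may lie in it in any way.
- blanks: Open white box 170 x 130 mm, 45 mm high, with key blanks in it; a bystander. Origin at the middle of its underside.
- padlock: Brass padlock standing on the table, 28 x 50 mm, 74 mm high; a bystander. Origin at the middle of its underside.
- oiler: White oil bottle with red cap, 40 mm across, 100 mm high; a bystander. Origin at the middle of its underside.
Not all that is in view belongs to the job. Of the things that look like the tray, the smaller one is meant.

How it is judged:
On the way, in this order (a step that is already met when the one before it is completed fails the run):
1. the strip is clamped in the vise (pressure plate pushed back more than 2 mm) (value of joint plate above 0.002 m and z of strip in the frame of vise below 0.02 m and angle between strip's own z axis and vertical below 0.1 rad), for 0.3 s.
2. every key is out and in the tray, with the strip still clamped (x of key_red in the frame of tray between -0.085 and 0.085 m and y of key_red in the frame of tray between -0.065 and 0.065 m and z of each of key_red, key_green, key_yellow in the frame of tray below 0.07 m and x of key_green in the frame of tray between -0.085 and 0.085 m and y of key_green in the frame of tray between -0.065 and 0.065 m and x of key_yellow in the frame of tray between -0.085 and 0.085 m and y of key_yellow in the frame of tray between -0.065 and 0.065 m and value of joint plate above 0.002 m), for 0.2 s.
3. the T-handle is turned back so that the strip is loose (value of joint tee below 1.3 rad and value of joint plate below 0.001 m), for 0.2 s.
At the end, for the whole second after the job is handed in: Every key is at rest in the blue tray (head-shank junction inside the walls, under 70 mm above its underside), the T-handle is back below 1.3 rad, the pressure plate pushed back under 1 mm, and the strip stands upright between the jaws, raised under 5 mm (all of step 3 and x of key_red in the frame of tray between -0.085 and 0.085 m and y of key_red in the frame of tray between -0.065 and 0.065 m and z of each of key_red, key_green, key_yellow in the frame of tray below 0.07 m and x of key_green in the frame of tray between -0.085 and 0.085 m and y of key_green in the frame of tray between -0.065 and 0.065 m and x of key_yellow in the frame of tray between -0.085 and 0.085 m and y of key_yellow in the frame of tray between -0.065 and 0.065 m and linear speed of each of key_red, key_green, key_yellow below 0.02 m/s and z of strip in the frame of vise below 0.02 m and angle between strip's own z axis and vertical below 0.1 rad); the robot touches nothing.
It fails at once if the lock strip is dragged up out of the vise by more than 8 mm (z of strip in the frame of vise above 0.023 m).
It fails at once if the box of blanks is moved more than 30 mm (distance of blanks from where it was at the start of the episode above 0.03 m).
It fails at once if the padlock is moved more than 30 mm (distance of padlock from where it was at the start of the episode above 0.03 m).
It fails at once if the oil bottle is moved more than 30 mm (distance of oiler from where it was at the start of the episode above 0.03 m).
Of key_red, key_green, key_yellow only 2 to 3 are there at a start; the rules pass over those that are not, and their reading is None.
At some moment in a run one of tray may be knocked a few centimetres aside while the robot is not near it.
Once in a run the grip may slacken for a moment while it holds something.
It also fails if it takes over 210 s, if anything falls off the work surface, if the arm or the gripper's body presses on something with over 40 N, if the wrist force passes 120 N, or if a joint passes its speed limit or range.

## Working session

There is one attempt and no reset: what is moved stays moved. The work goes in short steps, Python scripts to look and compute and a tool call to move; the robot and the scene stay as the last step left them, time stands still between calls to the robot, and variables do not carry over. Pictures are saved under pics/ and viewed, about 12 in all and at most 16, crops included, and the job is handed in when it is done.

Besides the shell and the picture viewer there is one more tool, called after "Emit:" in YAML: its name, and indented under it one key for each argument. jog_arm: Moves the arm, as the interface text tells. Its arguments: {"type":"object","properties":{"moves":{"type":"array"},"force":{"type":"number"}},"required":["moves"]}

```bash
mkdir -p pics; ls; cat > h.py <<'E'
import sys; sys.path.insert(0,'.')
from workcell import manip, vision, workorder
import numpy as np, cv2
def par(n):
    p=vision.camera_params(n); f=240/np.tan(np.radians(p['vertical_fov'])/2)
    return np.array([[f,0,p['cx']],[0,f,p['cy']],[0,0,1]]),np.array(p['dist_coeffs'],float),np.array(p['eye']),np.array(p['rotation'])
def at(n,px,z):
    K,d,e,R=par(n); u=cv2.undistortPoints(np.array(px,float).reshape(-1,1,2),K,d).reshape(-1,2)
    r=np.c_[u,np.ones(len(u))]@R.T
    return e+r*((z-e[2])/r[:,2])[:,None]
def proj(n,P):
    K,d,e,R=par(n); return cv2.projectPoints((np.array(P,float).reshape(-1,3)-e)@R,np.zeros(3),np.zeros(3),K,d)[0].reshape(-1,2)
def snap(n,f,crop=None,s=1):
    im=vision.camera(n)
    if crop: x0,y0,x1,y1=crop; im=im[y0:y1,x0:x1]
    cv2.imwrite('pics/'+f,cv2.resize(im,None,fx=s,fy=s,interpolation=cv2.INTER_CUBIC))
E
python3 - <<'E'
from h import *
snap('top','a.png'); snap('side','b.png')
for n in('top','side'): print(n,vision.camera_params(n))
s=manip.sense();print({k:np.round(v,3) for k,v in s.items()})
E
```

```text
pics
top {'vertical_fov': 57.102441327517994, 'cx': 317.5399266723217, 'cy': 234.26233179695507, 'dist_coeffs': array([-0.03216266,  0.        ,  0.        ,  0.        ,  0.        ]), 'eye': array([0.39273744, 0.0306028 , 0.97273549]), 'rotation': array([[ 0.0238446 , -0.99575923,  0.08885374],
       [-0.99960378, -0.02507731, -0.01278299],
       [ 0.014957  , -0.08851373, -0.99596265]])}
side {'vertical_fov': 50.282511389457405, 'cx': 319.5799507347892, 'cy': 245.13397785914577, 'dist_coeffs': array([-0.09722572,  0.        ,  0.        ,  0.        ,  0.        ]), 'eye': array([0.07167938, 0.83501144, 0.62547752]), 'rotation': array([[-0.91258895, -0.21364473,  0.34862205],
       [-0.40887137,  0.47189614, -0.78111346],
       [ 0.00236737, -0.85537709, -0.51800042]])}
{'time_s': np.float64(0.1), 'joint_pos': array([-1.188,  0.32 ,  1.566,  0.   ,  1.257, -0.02 ]), 'dq': array([ 0.003, -0.001, -0.004,  0.   , -0.   ,  0.   ]), 'effort': array([-0.0000e+00, -4.1641e+01, -2.3471e+01, -0.0000e+00,  5.0000e-03,
        0.0000e+00]), 'ee_pos': array([ 0.225, -0.529,  0.213]), 'tool_rot': array([[ 0.392, -0.92 , -0.001],
       [-0.92 , -0.392,  0.002],
       [-0.002, -0.   , -1.   ]]), 'wrist_force': array([ 0.167, -0.383, -0.042]), 'torque': array([-0.039,  0.001, -0.052]), 'width': np.float64(0.999)}
```

View pics/a.png

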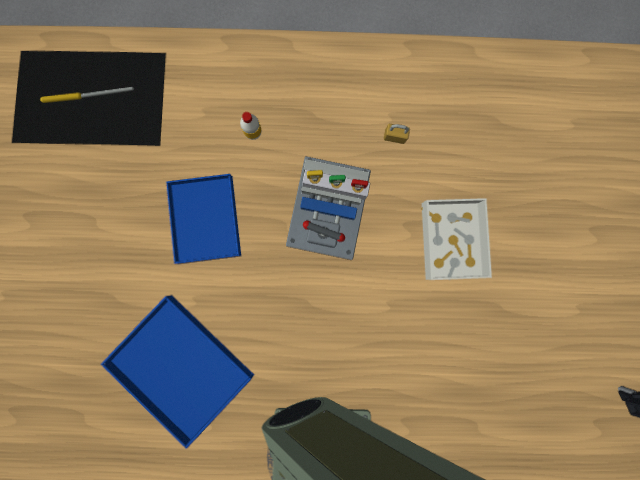

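View pics/b.png

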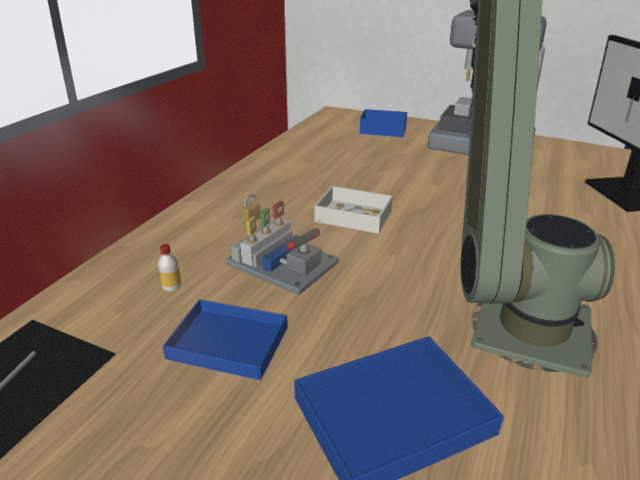

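The top view shows three keys: yellow (315,176), green (337,180) and red (359,185). The T-bar runs from (306,225) to (342,238). The blue candidates are the tray at (203,219), a larger tray at (178,371), and a far blue box at side (384,122). I'll check their sizes and take a close crop.

```bash
python3 - <<'E'
from h import *
snap('top','c.png',(270,140,400,270),4.6)
def q(l,n,px,z):
    P=at(n,px,z); print(l,np.round(P[:,:2].mean(0),3),[round(float(np.linalg.norm(P[i]-P[(i+1)%len(P)])),3) for i in range(len(P))],np.round(P[:,:2],3).tolist())
q('small','top',[(167,182),(232,175),(241,256),(175,264)],.03)
q('big','top',[(170,296),(254,376),(187,447),(102,364)],.03)
q('far','side',[(363,111),(407,113),(406,135),(361,132)],.0)
q('blank','top',[(422,200),(487,199),(491,278),(427,279)],.045)
q('bar','top',[(306,225),(342,238)],.084)
q('base','top',[(305,157),(370,170),(353,259),(287,246)],.015)
q('keys','top',[(315,173),(337,178),(359,182)],.117)
q('oil','top',[(247,117),(397,130)],.09)
E
```

```text
small [0.504 0.264] [0.141, 0.177, 0.141, 0.179] [[0.582, 0.347], [0.601, 0.207], [0.426, 0.181], [0.406, 0.321]]
big [0.184 0.304] [0.245, 0.2, 0.248, 0.199] [[0.338, 0.328], [0.176, 0.144], [0.028, 0.278], [0.192, 0.464]]
far [ 0.645 -1.075] [0.185, 0.285, 0.168, 0.275] [[0.773, -1.182], [0.596, -1.236], [0.523, -0.961], [0.686, -0.921]]
blank [ 0.474 -0.278] [0.141, 0.169, 0.137, 0.168] [[0.555, -0.203], [0.561, -0.344], [0.392, -0.351], [0.387, -0.214]]
bar [0.478 0.006] [0.077, 0.077] [[0.49, 0.043], [0.466, -0.03]]
base [ 0.538 -0.005] [0.147, 0.201, 0.146, 0.201] [[0.649, 0.05], [0.624, -0.094], [0.426, -0.06], [0.451, 0.084]]
keys [ 0.582 -0.016] [0.045, 0.044, 0.089] [[0.59, 0.028], [0.581, -0.016], [0.575, -0.06]]
oil [0.701 0.015] [0.31, 0.31] [[0.71, 0.17], [0.692, -0.14]]
```

View pics/c.png

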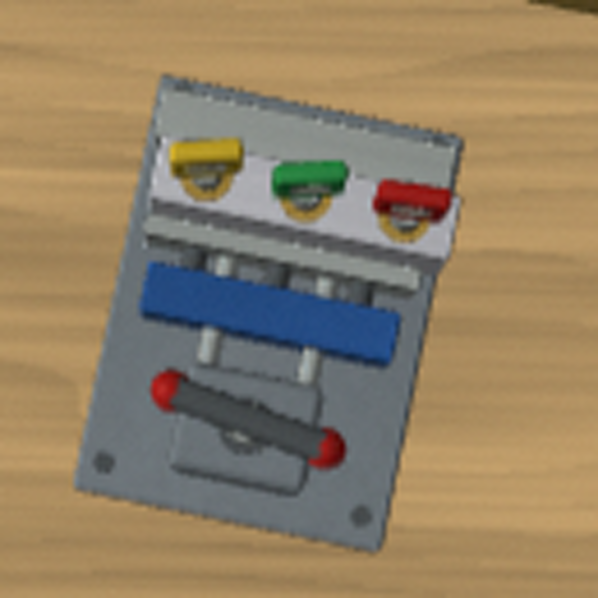

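The smaller tray, 141 x 178 mm at (0.504, 0.264), matches the description. The other is 245 x 200 mm and the far box is off the workspace. The bar centre is (0.478, 0.006) and tee is about 0.15. The vise yaw is -0.17. I'm moving above the handle.

Emit:
jog_arm:
  moves:
    - [1, -33, -37, 0, 0, 0, 0]
    - [1, -33, -37, 0, 0, 0, 0]
    - [1, -33, -37, 0, 0, 0, 0]
    - [1, -33, -37, 0, 0, 0, 0]
    - [1, -33, -37, 0, 0, 0, 0]
    - [1, -33, -37, 0, 0, 0, 0]
    - [1, -33, -37, 0, 0, 0, 0]
    - [1, -33, -37, 0, 0, 0, 0]
    - [1, -33, -37, 0, 0, 0, 0]
    - [1, -33, -37, 0, 0, 0, 0]
    - [1, -33, -37, 0, 0, 0, 0]
    - [1, -30, -36, 0, 0, 0, 0]
    - [1, 0, 0, 0, 0, 0, -10]
    - [1, 0, 0, 0, 0, 0, -10]
    - [1, 0, 0, 0, 0, 0, -10]
    - [1, 0, 0, 0, 0, 0, -10]
    - [1, 0, 0, 0, 0, 0, -9]
    - [1, 0, 0, 0, 0, 0, 0]

```text
time_s: 2.4
ee_pos: [0.4787, 0.0062, 0.2132]
tool_rot: [[0.951, -0.309, -0.001], [-0.309, -0.951, -0.0], [-0.0, 0.0, -1.0]]
wrist_force: [-0.8, 0.3, -0.3]
width: 1.002
```

```bash
cat >> h.py <<'E'
def st(tgt=None,yaw=None):
    s=manip.sense();p=np.array(s['ee_pos']);R=np.array(s['tool_rot']);y=np.degrees(np.arctan2(R[1,0],R[0,0]))
    print('t',round(float(s['time_s']),2),'p',np.round(p*1e3,1),'yaw',round(float(y),1),'tilt',np.round(R[:2,2],3),'j6',round(float(s['joint_pos'][5]),2),'F',np.round(s['wrist_force'],1),'M',np.round(s['torque'],2),'w',round(float(s['width']),3))
    if tgt is not None: print('tool delta mm',np.round(R.T@(np.array(tgt)-p)*1e3,1), 'turn', None if yaw is None else round(-((yaw-y+90)%180-90),1))
E
python3 - <<'E'
from h import *
st([.478,.006,.150],-18.2)
E
```

```text
t 2.4 p [478.7   6.2 213.2] yaw -18.0 tilt [-0.001 -0.   ] j6 0.3 F [-0.8  0.3 -0.3] M [-0.03 -0.01  0.03] w 1.002
tool delta mm [-0.6  0.4 63.2] turn 0.2
```

Emit:
jog_arm:
  moves:
    - [1, 0, 0, 40, 0, 0, 0]
    - [1, 0, 0, 40, 0, 0, 0]
    - [1, 0, 0, 30, 0, 0, 0]
    - [1, 0, 0, 21, 0, 0, 0]
    - [-1, 0, 0, 0, 0, 0, 0]
    - [-1, 0, 0, 0, 0, 0, 0]
    - [-1, 0, 0, 0, 0, 0, 0]
    - [-1, 0, 0, 0, 0, 0, 0]
    - [-1, 0, 0, 0, 0, 0, 0]
    - [-1, 0, 0, 0, 0, 0, 0]
    - [-1, 0, 0, 0, 0, 0, 0]
    - [-1, 0, 0, 0, 0, 0, 5]
    - [-1, 0, 0, 0, 0, 0, 5]
  force: 90

```text
time_s: 4.03
ee_pos: [0.4789, 0.0062, 0.0823]
tool_rot: [[0.882, -0.471, -0.0], [-0.471, -0.882, -0.0], [-0.0, 0.0, -1.0]]
wrist_force: [-0.1, 0.1, -0.5]
width: 0.0
```

```bash
python3 - <<'E'
from h import *
st()
E
```

```text
t 4.03 p [478.9   6.2  82.3] yaw -28.1 tilt [-0. -0.] j6 0.48 F [-0.1  0.1 -0.5] M [-0.07 -0.01 -0.03] w 0.0
```

The gripper shut on nothing, so I'm looking at why.

```bash
python3 - <<'E'
from h import *
a=vision.camera('side')[180:310,210:360]; b=vision.camera('top')[150:280,260:400]
cv2.imwrite('pics/d.png',np.hstack([cv2.resize(a,(400,347)),cv2.resize(b,(373,347))]))
print(proj('top',[.478,.006,.084]),proj('side',[.478,.006,.084]))
E
```

```text
[[324.12537673 231.4871937 ]] [[303.74493111 238.03634724]]
```

View pics/d.png

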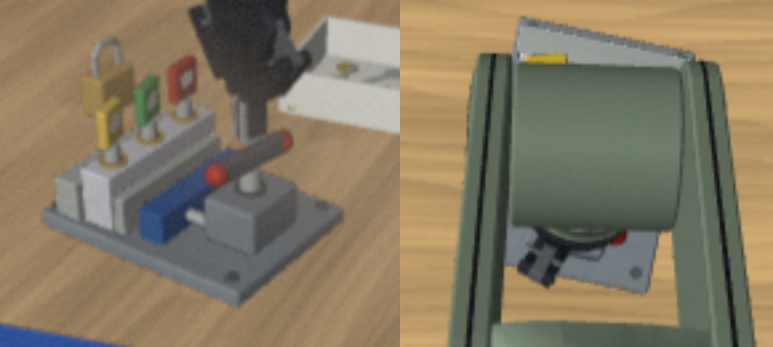

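```bash
python3 - <<'E'
from h import *
print(manip.tips_ahead,[x for x in dir(manip) if x[0]!='_'])
for z in (.055,.065,.075,.084,.093,.1,.11): print(z,proj('side',[.4785,.006,z]).round(1),((proj('side',[.4785,.006,z])-[250,190])*8).round())
snap('side','e.png',(250,175,340,265),6.6)
E
```

```text
0.017 ['MotionError', 'sense', 'tips_ahead']
0.055 [[303.7 249.8]] [[430. 478.]]
0.065 [[303.7 245.7]] [[429. 446.]]
0.075 [[303.6 241.7]] [[429. 413.]]
0.084 [[303.5 238. ]] [[428. 384.]]
0.093 [[303.5 234.3]] [[428. 354.]]
0.1 [[303.4 231.3]] [[427. 331.]]
0.11 [[303.4 227.1]] [[427. 297.]]
```

View pics/e.png

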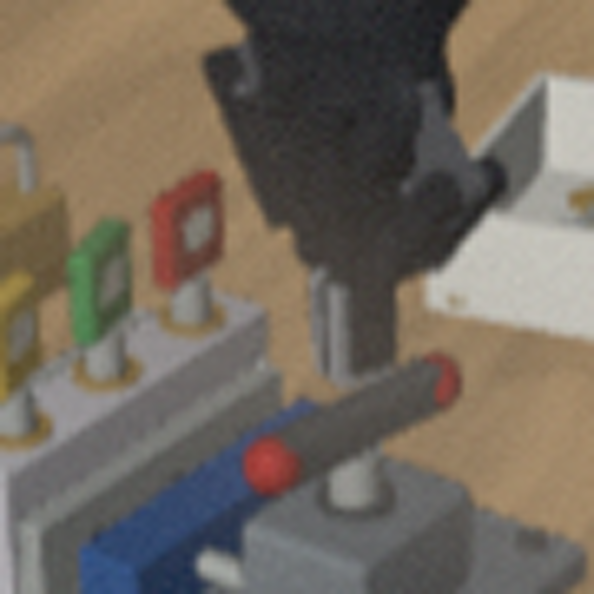

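The fingertips look to be above the bar, near z 0.097, although the reported TCP puts them at 0.065. I'll probe down gently to check.

Emit:
jog_arm:
  moves:
    - [-1, 0, 0, 1, 0, 0, 0]
    - [-1, 0, 0, 1, 0, 0, 0]
    - [-1, 0, 0, 1, 0, 0, 0]
    - [-1, 0, 0, 0, 0, 0, 0]

```text
time_s: 4.68
ee_pos: [0.4788, 0.0062, 0.0793]
tool_rot: [[0.884, -0.468, -0.0], [-0.468, -0.884, -0.0], [-0.0, 0.0, -1.0]]
wrist_force: [0.6, 0.4, 0.2]
width: -0.0
```

```bash
python3 - <<'E'
from h import *
st()
for x,y in ((314,248),): print(at('top',(x,y),.12).round(3))
print(at('side',[(298.5,232),(303,232.6)],.065).round(3),at('side',[(298.5,232),(303,232.6)],.097).round(3))
print(((proj('side',[[.49,.043,.084],[.466,-.03,.084]])-[250,175])*6.6).round())
E
```

```text
t 4.67 p [478.8   6.2  79.3] yaw -27.9 tilt [-0. -0.] j6 0.48 F [0.6 0.4 0.2] M [-0.02 -0.05 -0.  ] w -0.0
[[0.442 0.026 0.12 ]]
[[ 0.514 -0.042  0.065]
 [ 0.504 -0.044  0.065]] [[0.489 0.008 0.097]
 [0.479 0.006 0.097]]
[[268. 463.]
 [436. 373.]]
```

Emit:
jog_arm:
  moves:
    - [-1, 0, 0, 1, 0, 0, 0]
    - [-1, 0, 0, 1, 0, 0, 0]
    - [-1, 0, 0, 0, 0, 0, 0]

```text
time_s: 5.05
ee_pos: [0.4788, 0.0062, 0.0773]
tool_rot: [[0.884, -0.468, -0.0], [-0.468, -0.884, -0.0], [-0.0, 0.0, -1.0]]
wrist_force: [0.6, -0.5, -0.1]
width: 0.0
```

```bash
python3 - <<'E'
from h import *
st()
snap('side','f.png',(265,195,340,265),8)
E
```

```text
t 5.05 p [478.8   6.2  77.3] yaw -27.9 tilt [-0. -0.] j6 0.48 F [ 0.6 -0.5 -0.1] M [0.01 0.02 0.01] w 0.0
```

View pics/f.png

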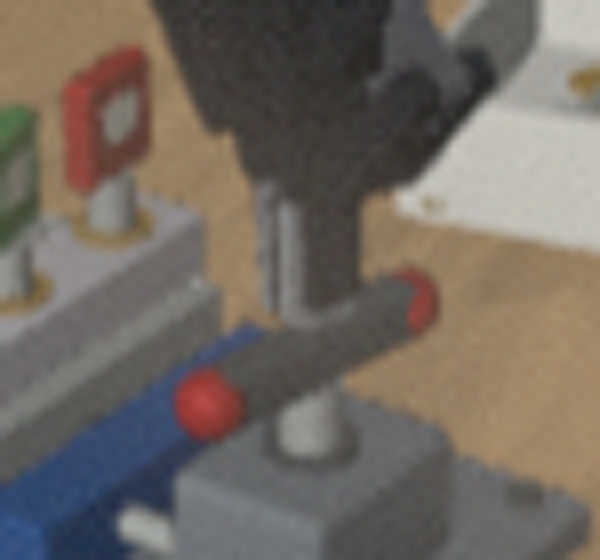

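Emit:
jog_arm:
  moves:
    - [-1, 0, 0, 1, 0, 0, 0]
    - [-1, 0, 0, 1, 0, 0, 0]
    - [-1, 0, 0, 1, 0, 0, 0]
    - [-1, 0, 0, 0, 0, 0, 0]

```text
time_s: 5.6
ee_pos: [0.4789, 0.0062, 0.0751]
tool_rot: [[0.884, -0.468, 0.0], [-0.468, -0.884, -0.0], [0.0, -0.0, -1.0]]
wrist_force: [-1.3, 0.4, 6.7]
width: 0.001
```

```bash
python3 - <<'E'
from h import *
st()
E
```

```text
t 5.6 p [478.9   6.2  75.1] yaw -27.9 tilt [ 0. -0.] j6 0.48 F [-1.3  0.4  6.7] M [-0.03  0.27 -0.  ] w 0.001
```

There is contact at reported z 0.0755, so the real tips are about 17.5 mm above the reported TCP, a 35 mm offset from the stated one. I'll correct all heights by -35 mm from here, and close while monitoring.

Emit:
jog_arm:
  moves:
    - [-1, 0, 0, -30, 0, 0, 0]
    - [1, 0, 0, -5, 0, 0, -10]
    - [1, 0, 0, 0, 0, 0, 0]
    - [1, 0, 0, 0, 0, 0, 0]
    - [1, 0, 0, 0, 0, 0, 0]
    - [1, 0, 0, 0, 0, 0, 0]
    - [1, 0, 0, 30, 0, 0, 0]
    - [1, 0, 0, 20, 0, 0, 0]
    - [1, 0, 0, 10, 0, 0, 0]
    - [1, 0, 0, 0, 0, 0, 0]
    - [-1, 0, 0, 0, 0, 0, 0]
    - [-1, 0, 0, 0, 0, 0, 0]
    - [-1, 0, 0, 0, 0, 0, 0]
    - [-1, 0, 0, 0, 0, 0, 0]
    - [-1, 0, 0, 0, 0, 0, 0]
    - [-1, 0, 0, 0, 0, 0, 0]
    - [-1, 0, 0, 0, 0, 0, 0]
  force: 90

```text
time_s: 7.72
ee_pos: [0.4773, 0.0067, 0.0499]
tool_rot: [[0.951, -0.309, -0.003], [-0.309, -0.951, 0.001], [-0.003, 0.0, -1.0]]
wrist_force: [-3.6, 1.8, 7.1]
width: 0.149
```

```bash
python3 - <<'E'
from h import *
st()
E
```

```text
t 7.72 p [477.3   6.7  49.9] yaw -18.0 tilt [-0.003  0.001] j6 0.3 F [-3.6  1.8  7.1] M [ 0.33  0.73 -0.16] w 0.149
```

Gripped the bar at width 0.149 (about 13 mm). Turning clockwise.

Emit:
jog_arm:
  moves:
    - [-1, 0, 0, 0, 0, 0, 10]
    - [-1, 0, 0, 0, 0, 0, 10]
    - [-1, 0, 0, 0, 0, 0, 10]
    - [-1, 0, 0, 0, 0, 0, 10]
    - [-1, 0, 0, 0, 0, 0, 10]
    - [-1, 0, 0, 0, 0, 0, 10]
    - [-1, 0, 0, 0, 0, 0, 10]
    - [-1, 0, 0, 0, 0, 0, 10]
    - [-1, 0, 0, 0, 0, 0, 10]
    - [-1, 0, 0, 0, 0, 0, 10]
    - [-1, 0, 0, 0, 0, 0, 10]
    - [-1, 0, 0, 0, 0, 0, 0]

```text
time_s: 9.22
ee_pos: [0.4766, 0.0093, 0.0499]
tool_rot: [[-0.618, -0.786, -0.004], [-0.786, 0.618, 0.005], [-0.002, 0.007, -1.0]]
wrist_force: [-6.7, 14.3, 7.8]
width: 0.148
```

```bash
python3 - <<'E'
from h import *
st()
E
```

```text
t 9.22 p [476.6   9.3  49.9] yaw -128.1 tilt [-0.004  0.005] j6 2.22 F [-6.7 14.3  7.8] M [ 1.95  0.73 -0.17] w 0.148
```

Emit:
jog_arm:
  moves:
    - [1, 0, 0, 0, 0, 0, 0]
    - [1, 0, 0, 0, 0, 0, 0]
    - [1, 0, 0, 0, 0, 0, 0]
    - [1, 0, 0, -30, 0, 0, -10]
    - [1, 0, 0, -20, 0, 0, -10]
    - [1, 0, 0, 0, 0, 0, -10]
    - [1, 0, 0, 0, 0, 0, -10]
    - [1, 0, 0, 0, 0, 0, -10]
    - [1, 0, 0, 0, 0, 0, -10]
    - [1, 0, 0, 0, 0, 0, -10]
    - [1, 0, 0, 0, 0, 0, -10]
    - [1, 0, 0, 0, 0, 0, -10]
    - [1, 0, 0, 0, 0, 0, -10]
    - [1, 0, 0, 0, 0, 0, -10]
    - [1, 0, 0, 0, 0, 0, -10]
    - [1, 0, 0, 0, 0, 0, -10]
    - [1, 0, 0, 0, 0, 0, -10]
    - [1, 0, 0, 0, 0, 0, -10]
    - [1, 0, 0, 0, 0, 0, -10]

```text
time_s: 11.6
ee_pos: [0.479, 0.0059, 0.0993]
tool_rot: [[0.844, 0.536, -0.0], [0.536, -0.844, -0.0], [-0.0, 0.0, -1.0]]
wrist_force: [-0.4, -0.5, 0.3]
width: 0.996
```

```bash
python3 - <<'E'
from h import *
st([.477,.0095,.050],52)
snap('top','g0.png')
E
```

```text
t 11.6 p [479.    5.9  99.3] yaw 32.4 tilt [-0. -0.] j6 -0.58 F [-0.4 -0.5  0.3] M [-0.02  0.03  0.01] w 0.996
tool delta mm [ 0.3 -4.1 49.3] turn -19.6
```

Emit:
jog_arm:
  moves:
    - [1, 0, 0, 0, 0, 0, -10]
    - [1, 0, 0, 0, 0, 0, -9.6]
    - [1, 1.5, -3.5, 29, 0, 0, 0]
    - [1, 0, 0, 20, 0, 0, 0]
    - [1, 0, 0, 0, 0, 0, 0]
    - [-1, 0, 0, 0, 0, 0, 0]
    - [-1, 0, 0, 0, 0, 0, 0]
    - [-1, 0, 0, 0, 0, 0, 0]
    - [-1, 0, 0, 0, 0, 0, 0]
    - [-1, 0, 0, 0, 0, 0, 0]
    - [-1, 0, 0, 0, 0, 0, 0]
    - [-1, 0, 0, 0, 0, 0, 9]
    - [-1, 0, 0, 0, 0, 0, 9]
    - [-1, 0, 0, 0, 0, 0, 9]
    - [-1, 0, 0, 0, 0, 0, 9]
    - [-1, 0, 0, 0, 0, 0, 0]

```text
time_s: 13.65
ee_pos: [0.4776, 0.0095, 0.051]
tool_rot: [[0.962, 0.272, 0.001], [0.272, -0.962, -0.0], [0.001, 0.001, -1.0]]
wrist_force: [-0.6, -0.1, 6.4]
width: 0.145
```

```bash
python3 - <<'E'
from h import *
st()
E
```

```text
t 13.65 p [477.6   9.5  51. ] yaw 15.8 tilt [ 0.001 -0.   ] j6 -0.28 F [-0.6 -0.1  6.4] M [-0.13  0.11 -0.11] w 0.145
```

Emit:
jog_arm:
  moves:
    - [-1, 0, 0, 0, 0, 0, 3]
    - [-1, 0, 0, 0, 0, 0, 3]
    - [-1, 0, 0, 0, 0, 0, 3]
    - [-1, 0, 0, 0, 0, 0, 0]

```text
time_s: 14.15
ee_pos: [0.4778, 0.0095, 0.051]
tool_rot: [[0.992, 0.125, 0.002], [0.125, -0.992, -0.001], [0.001, 0.001, -1.0]]
wrist_force: [-0.6, 1.4, 5.9]
width: 0.144
```

```bash
python3 - <<'E'
from h import *
st()
E
```

```text
t 14.15 p [477.8   9.5  51. ] yaw 7.2 tilt [ 0.002 -0.001] j6 -0.13 F [-0.6  1.4  5.9] M [0.22 0.07 1.51] w 0.144
```

Hard stop felt (1.5 N m). I'll release and move aside for a clear view.

Emit:
jog_arm:
  moves:
    - [1, 0, 0, 0, 0, 0, 0]
    - [1, 0, 0, 0, 0, 0, 0]
    - [1, 0, 0, 0, 0, 0, 0]
    - [1, 0, 0, -50, 0, 0, 0]
    - [1, 0, 0, -50, 0, 0, 0]
    - [1, 0, -50, -20, 0, 0, 0]
    - [1, 0, -60, 0, 0, 0, 0]
    - [1, 0, -60, 0, 0, 0, 0]
    - [1, 0, -60, 0, 0, 0, 0]
    - [1, 0, 0, 0, 0, 0, 0]

```text
time_s: 15.4
ee_pos: [0.4496, 0.2414, 0.1701]
tool_rot: [[0.993, 0.122, -0.0], [0.122, -0.993, 0.001], [-0.0, -0.001, -1.0]]
wrist_force: [1.0, 0.2, -0.1]
width: 0.999
```

```bash
python3 - <<'E'
from h import *
st()
a=vision.camera('top')[150:270,280:390]; b=vision.camera('side')[180:300,220:345]
cv2.imwrite('pics/g.png',np.hstack([cv2.resize(a,None,fx=4,fy=4,interpolation=2),cv2.resize(b,None,fx=2.8,fy=4,interpolation=2)]))
E
```

```text
t 15.4 p [449.6 241.4 170.1] yaw 7.0 tilt [-0.     0.001] j6 0.35 F [ 1.   0.2 -0.1] M [-0.08 -0.02 -0.02] w 0.999
```

View pics/g.png

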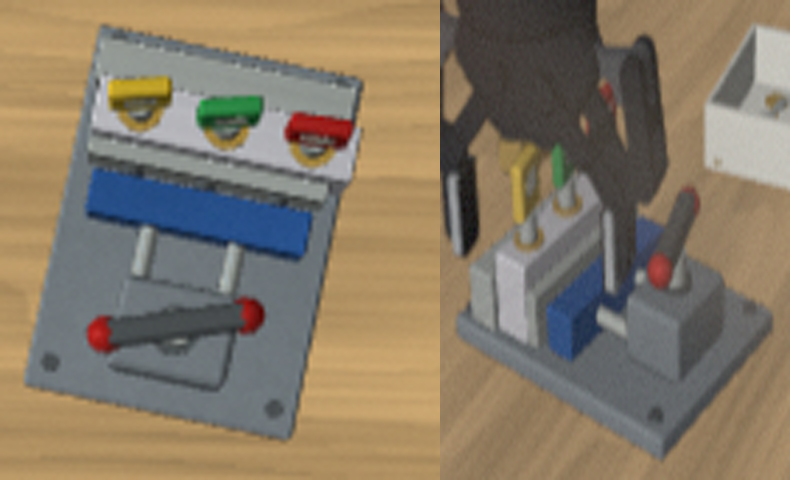

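```bash
python3 - <<'E'
from h import *
o=np.array([280,150])
c=lambda L,z: at('top',o+np.array(L)/4,z)[:,:2]
print('tops',c([(139,87),(230,105),(319,124)],.117).round(4).tolist())
print('rings',c([(139,118),(228,136),(315,152)],.065).round(4).tolist())
for n,a,b in (('y',(109,82),(168,78)),('g',(198,103),(262,96)),('r',(288,114),(352,122))):
    P=c([a,b],.117);d=P[0]-P[1];print(n,'own-x yaw',np.degrees(np.arctan2(d[1],d[0])).round(1)-90,np.linalg.norm(d).round(3))
print('bar',c([(100,334),(247,315)],.084).mean(0),'base',c([(103,25),(362,77),(290,438),(26,383)],.015).round(3).tolist())
v=np.radians(-9.7);X=np.array([np.cos(v),np.sin(v)]);Y=np.array([-X[1],X[0]])
for b in ((.478,.006),(.4775,.0095)):
    s=np.array(b)+.109*X; print([(s+k*Y).round(4).tolist() for k in(.046,0,-.046)])
E
```

```text
tops [[0.5928, 0.0281], [0.585, -0.017], [0.5767, -0.0611]]
rings [[0.5885, 0.0275], [0.5802, -0.0192], [0.5729, -0.0648]]
y own-x yaw 5.5 0.029
g own-x yaw 7.900000000000006 0.032
r own-x yaw -5.599999999999994 0.032
bar [0.47870503 0.0074929 ] base [[0.651, 0.049], [0.626, -0.096], [0.425, -0.059], [0.451, 0.085]]
[[0.5932, 0.033], [0.5854, -0.0124], [0.5777, -0.0577]]
[[0.5927, 0.0365], [0.5849, -0.0089], [0.5772, -0.0542]]
```

```bash
python3 - <<'E'
from h import *
st([.592,.0295,.0615],5.5)
E
```

```text
t 15.5 p [449.9 238.  170. ] yaw 6.8 tilt [-0.001 -0.001] j6 0.35 F [ 0.1  0.3 -0.2] M [-0.    0.02 -0.05] w 0.997
tool delta mm [116.6 223.7 108.6] turn 1.3
```

Emit:
jog_arm:
  moves:
    - [0.2, 23.3, 44.7, 0, 0, 0, 1.3]
    - [0.2, 23.3, 44.7, 0, 0, 0, 0]
    - [0.2, 23.3, 44.7, 0, 0, 0, 0]
    - [0.2, 23.3, 44.7, 0, 0, 0, 0]
    - [0.2, 23.3, 44.7, 0, 0, 0, 0]
    - [0.2, 0, 0, 20, 0, 0, 0]
    - [0.2, 0, 0, 0, 0, 0, 0]
  force: 110

```text
time_s: 16.38
ee_pos: [0.5867, 0.0246, 0.1488]
tool_rot: [[0.996, 0.09, -0.004], [0.09, -0.996, -0.0], [-0.004, -0.0, -1.0]]
wrist_force: [0.1, 0.8, 0.4]
width: 0.6
```

```bash
python3 - <<'E'
from h import *
st([.592,.0295,.0615],5.5)
snap('side','h.png',(210,130,330,260),4.6)
E
```

```text
t 16.38 p [586.7  24.6 148.8] yaw 5.2 tilt [-0.004 -0.   ] j6 -0.07 F [0.1 0.8 0.4] M [-0.01 -0.03  0.01] w 0.6
tool delta mm [ 6.1 -4.4 87.3] turn -0.3
```

View pics/h.png

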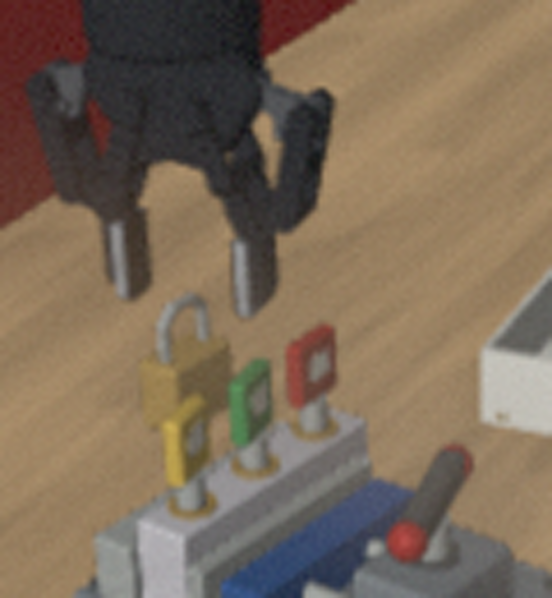

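Fingers are lined up over the yellow key at (187,440). Correcting and descending.

Emit:
jog_arm:
  moves:
    - [0.2, 5.5, -4.5, 10, 0, 0, 0]
    - [0.2, 0, 0, 40, 0, 0, 0]
    - [0.2, 0, 0, 30, 0, 0, 0]
    - [0.2, 0, 0, 7, 0, 0, 0]
    - [0.2, 0, 0, 0, 0, 0, 0]
    - [-1, 0, 0, 0, 0, 0, 0]
    - [-1, 0, 0, 0, 0, 0, 0]
    - [-1, 0, 0, 0, 0, 0, 0]
    - [-1, 0, 0, 0, 0, 0, 0]
    - [-1, 0, 0, 0, 0, 0, 0]
    - [-1, 0, 0, 0, 0, 0, 0]
  force: 110

```text
time_s: 17.8
ee_pos: [0.5923, 0.032, 0.0646]
tool_rot: [[0.996, 0.094, -0.001], [0.094, -0.996, -0.0], [-0.001, 0.0, -1.0]]
wrist_force: [-4.3, 0.7, 6.0]
width: 0.102
```

```bash
python3 - <<'E'
from h import *
st()
E
```

```text
t 17.8 p [592.3  32.   64.6] yaw 5.4 tilt [-0.001 -0.   ] j6 -0.06 F [-4.3  0.7  6. ] M [-0.    0.67  0.12] w 0.102
```

Emit:
jog_arm:
  moves:
    - [-1, 0, 0, -0.3, 0, 0, 10]
    - [-1, 0, 0, -0.3, 0, 0, 10]
    - [-1, 0, 0, -0.3, 0, 0, 10]
    - [-1, 0, 0, -0.3, 0, 0, 10]
    - [-1, 0, 0, -0.3, 0, 0, 10]
    - [-1, 0, 0, 0, 0, 0, -10]
    - [-1, 0, 0, -0.3, 0, 0, -10]
    - [-1, 0, 0, -0.3, 0, 0, -10]
    - [-1, 0, 0, -0.3, 0, 0, -10]
    - [-1, 0, 0, -0.3, 0, 0, -10]
    - [-1, 0, 0, -0.3, 0, 0, -10]
    - [-1, 0, 0, -0.3, 0, 0, -10]
    - [-1, 0, 0, -0.3, 0, 0, -10]
    - [-1, 0, 0, -0.3, 0, 0, -10]
    - [-1, 0, 0, -0.3, 0, 0, -10]

```text
time_s: 19.68
ee_pos: [0.5901, 0.0313, 0.0659]
tool_rot: [[0.564, 0.826, -0.007], [0.826, -0.564, -0.001], [-0.005, -0.005, -1.0]]
wrist_force: [-2.3, -2.9, -7.9]
width: 0.1
```

```bash
python3 - <<'E'
from h import *
st()
E
```

```text
t 19.68 p [590.1  31.3  65.9] yaw 55.7 tilt [-0.007 -0.001] j6 -0.94 F [-2.3 -2.9 -7.9] M [-0.39  0.69 -0.29] w 0.1
```

Emit:
jog_arm:
  moves:
    - [-1, 0, 0, 0, 0, 0, 10]
    - [-1, 0, 0, -0.4, 0, 0, 10]
    - [-1, 0, 0, -0.4, 0, 0, 10]
    - [-1, 0, 0, -0.4, 0, 0, 10]
    - [-1, 0, 0, -0.4, 0, 0, 10]
    - [-1, 0, 0, -0.4, 0, 0, 10]
    - [-1, 0, 0, -0.4, 0, 0, 10]
    - [-1, 0, 0, -0.4, 0, 0, 10]
    - [-1, 0, 0, -0.4, 0, 0, 10]
    - [-1, 0, 0, -0.4, 0, 0, 10]
    - [-1, 0, 0, 0, 0, 0, -10]
    - [-1, 0, 0, -0.4, 0, 0, -10]
    - [-1, 0, 0, -0.4, 0, 0, -10]
    - [-1, 0, 0, -0.4, 0, 0, -10]
    - [-1, 0, 0, -0.4, 0, 0, -10]
    - [-1, 0, 0, -0.4, 0, 0, -10]
    - [-1, 0, 0, -0.4, 0, 0, -10]
    - [-1, 0, 0, -0.4, 0, 0, -10]
    - [-1, 0, 0, -0.4, 0, 0, -10]
    - [-1, 0, 0, -0.4, 0, 0, -10]

```text
time_s: 22.18
ee_pos: [0.5898, 0.0313, 0.0714]
tool_rot: [[0.564, 0.826, -0.009], [0.826, -0.564, -0.001], [-0.006, -0.007, -1.0]]
wrist_force: [-0.3, -2.2, -16.6]
width: 0.101
```

```bash
python3 - <<'E'
from h import *
st()
snap('side','i.png',(210,150,330,260),5)
E
```

```text
t 22.18 p [589.8  31.3  71.4] yaw 55.7 tilt [-0.009 -0.001] j6 -0.94 F [ -0.3  -2.2 -16.6] M [-0.43  0.07 -0.08] w 0.101
```

View pics/i.png

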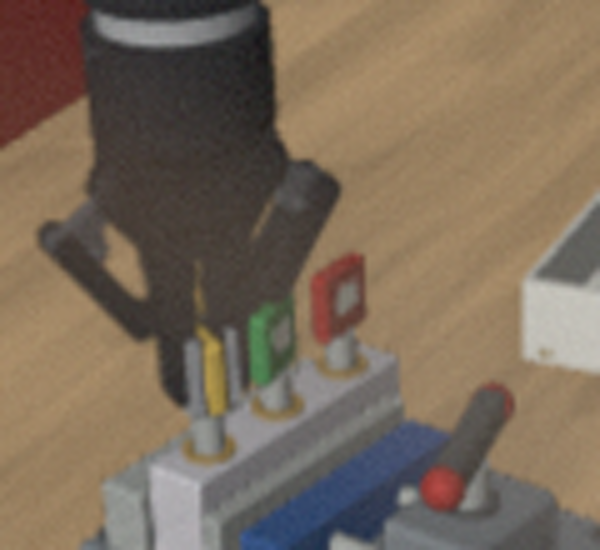

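The yellow key turns with the gripper and is rising, and the strip stays down. Continuing.

Emit:
jog_arm:
  moves:
    - [-1, 0, 0, 0, 0, 0, 10]
    - [-1, 0, 0, -0.4, 0, 0, 10]
    - [-1, 0, 0, -0.4, 0, 0, 10]
    - [-1, 0, 0, -0.4, 0, 0, 10]
    - [-1, 0, 0, -0.4, 0, 0, 10]
    - [-1, 0, 0, -0.4, 0, 0, 10]
    - [-1, 0, 0, -0.4, 0, 0, 10]
    - [-1, 0, 0, -0.4, 0, 0, 10]
    - [-1, 0, 0, -0.4, 0, 0, 10]
    - [-1, 0, 0, -0.4, 0, 0, 10]
    - [-1, 0, 0, 0, 0, 0, -10]
    - [-1, 0, 0, -0.4, 0, 0, -10]
    - [-1, 0, 0, -0.4, 0, 0, -10]
    - [-1, 0, 0, -0.4, 0, 0, -10]
    - [-1, 0, 0, -0.4, 0, 0, -10]
    - [-1, 0, 0, -0.4, 0, 0, -10]
    - [-1, 0, 0, -0.4, 0, 0, -10]
    - [-1, 0, 0, -0.4, 0, 0, -10]
    - [-1, 0, 0, -0.4, 0, 0, -10]
    - [-1, 0, 0, -0.4, 0, 0, -10]

```text
time_s: 24.72
ee_pos: [0.5899, 0.0315, 0.0779]
tool_rot: [[0.566, 0.825, -0.009], [0.825, -0.566, -0.001], [-0.006, -0.007, -1.0]]
wrist_force: [0.0, -2.0, -22.1]
width: 0.102
```

Emit:
jog_arm:
  moves:
    - [-1, 0, 0, 0, 0, 0, 10]
    - [-1, 0, 0, -0.4, 0, 0, 10]
    - [-1, 0, 0, -0.4, 0, 0, 10]
    - [-1, 0, 0, -0.4, 0, 0, 10]
    - [-1, 0, 0, -0.4, 0, 0, 10]
    - [-1, 0, 0, -0.4, 0, 0, 10]
    - [-1, 0, 0, -0.4, 0, 0, 10]
    - [-1, 0, 0, -0.4, 0, 0, 10]
    - [-1, 0, 0, -0.4, 0, 0, 10]
    - [-1, 0, 0, -0.4, 0, 0, 10]
    - [-1, 0, 0, 0, 0, 0, -10]
    - [-1, 0, 0, -0.4, 0, 0, -10]
    - [-1, 0, 0, -0.4, 0, 0, -10]
    - [-1, 0, 0, -0.4, 0, 0, -10]
    - [-1, 0, 0, -0.4, 0, 0, -10]
    - [-1, 0, 0, -0.4, 0, 0, -10]
    - [-1, 0, 0, -0.4, 0, 0, -10]
    - [-1, 0, 0, -0.4, 0, 0, -10]
    - [-1, 0, 0, -0.4, 0, 0, -10]
    - [-1, 0, 0, -0.4, 0, 0, -10]

```text
time_s: 27.22
ee_pos: [0.5942, 0.0321, 0.0904]
tool_rot: [[0.566, 0.825, 0.003], [0.825, -0.566, 0.0], [0.002, 0.002, -1.0]]
wrist_force: [-0.0, 0.7, -0.4]
width: 0.1
```

The yellow key is free (raised 26 mm, no load). Lifting, then checking the tray.

Emit:
jog_arm:
  moves:
    - [-1, 0, 0, -30, 0, 0, 0]
    - [-1, 0, 0, -40, 0, 0, 0]
    - [-1, 0, 0, 0, 0, 0, 0]

```text
time_s: 27.6
ee_pos: [0.5962, 0.0322, 0.1638]
tool_rot: [[0.57, 0.822, 0.01], [0.822, -0.57, 0.0], [0.006, 0.008, -1.0]]
wrist_force: [-0.3, -0.9, -1.4]
width: 0.099
```

```bash
cat >> h.py <<'E'
def tray():
    im=cv2.cvtColor(vision.camera('top'),cv2.COLOR_BGR2HSV); m=cv2.inRange(im,(100,120,40),(125,255,255))
    n,l,s,c=cv2.connectedComponentsWithStats(m)
    for i in range(1,n):
        if s[i,4]>1500:
            r=cv2.minAreaRect(np.argwhere(l==i)[:,::-1].astype(np.float32)); b=cv2.boxPoints(r)
            P=at('top',b,.025)[:,:2]; print('blue',P.mean(0).round(3),[round(float(np.linalg.norm(P[k]-P[k-1])),3) for k in range(4)],P.round(3).tolist())
E
python3 - <<'E'
from h import *
st(); tray()
E
```

```text
t 27.6 p [596.2  32.2 163.8] yaw 55.3 tilt [0.01 0.  ] j6 -0.93 F [-0.3 -0.9 -1.4] M [-0.03 -0.05  0.03] w 0.099
blue [0.531 0.237] [0.181, 0.144, 0.181, 0.142] [[0.609, 0.323], [0.631, 0.18], [0.452, 0.152], [0.431, 0.293]]
blue [0.184 0.308] [0.252, 0.207, 0.255, 0.204] [[0.191, 0.472], [0.344, 0.333], [0.175, 0.143], [0.025, 0.282]]
```

The tray had been knocked to (0.531, 0.237), with dimensions still matching. Placing yellow there.

Emit:
jog_arm:
  moves:
    - [-1, 39.4, -35.8, 0, 0, 0, 0]
    - [-1, 39.4, -35.8, 0, 0, 0, 0]
    - [-1, 39.4, -35.8, 0, 0, 0, 0]
    - [-1, 39.4, -35.8, 0, 0, 0, 0]
    - [-1, 0, 0, 40, 0, 0, 0]
    - [-1, 0, 0, 40, 0, 0, 0]
    - [-1, 0, 0, 40, 0, 0, 0]
    - [-1, 0, 0, 8, 0, 0, 0]
    - [-1, 0, 0, 0, 0, 0, 0]

```text
time_s: 28.78
ee_pos: [0.5651, 0.2431, 0.0311]
tool_rot: [[0.569, 0.823, -0.0], [0.823, -0.569, -0.0], [-0.0, -0.0, -1.0]]
wrist_force: [0.7, 0.5, 0.8]
width: 0.101
```

```bash
python3 - <<'E'
from h import *
st()
snap('side','j.png',(130,200,330,390),3)
E
```

```text
t 28.77 p [565.1 243.1  31.1] yaw 55.3 tilt [-0. -0.] j6 -0.58 F [0.7 0.5 0.8] M [-0.01 -0.02 -0.02] w 0.101
```

View pics/j.png

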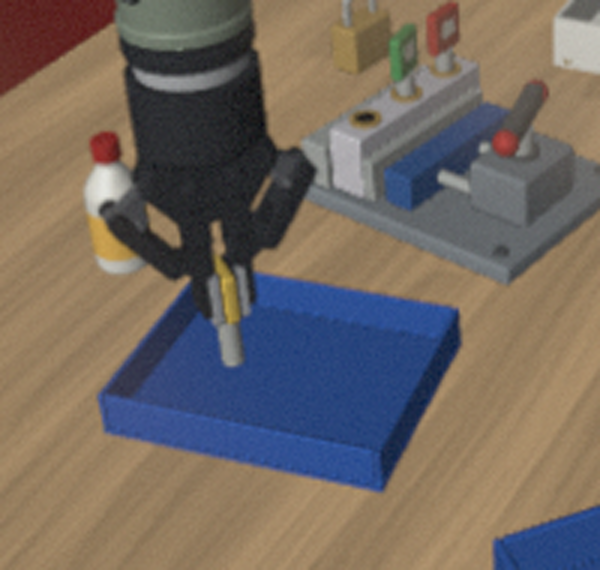

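The key stands over the tray floor; the yellow barrel is empty and the strip is in place. Releasing and going to green.

Emit:
jog_arm:
  moves:
    - [0.2, 0, 0, 0, 0, 0, 0]
    - [0.2, 0, 0, 0, 0, 0, 0]
    - [0.2, 0, 0, 0, 0, 0, 0]
    - [0.2, 0, 0, -50, 0, 0, 0]
    - [0.2, 0, 0, -60, 0, 0, 0]
    - [0.2, 0, 0, -10, 0, 0, 0]
    - [0.2, -40.2, 32.2, 0, 0, 0, 0]
    - [0.2, -40.2, 32.2, 0, 0, 0, 0]
    - [0.2, -40.2, 32.2, 0, 0, 0, 0]
    - [0.2, -40.2, 32.2, 0, 0, 0, 0]
    - [0.2, -40.2, 32.2, 0, 0, 0, 0]
    - [0.2, 0, 0, 0, 0, 0, 10]
    - [0.2, 0, 0, 0, 0, 0, 10]
    - [0.2, 0, 0, 0, 0, 0, 10]
    - [0.2, 0, 0, 0, 0, 0, 10]
    - [0.2, 0, 0, 0, 0, 0, 7.4]
    - [0.2, 0, 0, 0, 0, 0, 0]

```text
time_s: 30.95
ee_pos: [0.5828, -0.0138, 0.1506]
tool_rot: [[0.99, 0.14, -0.001], [0.14, -0.99, -0.0], [-0.001, -0.0, -1.0]]
wrist_force: [0.4, -0.3, 0.4]
width: 0.6
```

```bash
python3 - <<'E'
from h import *
st([.5825,-.014,.0615],7.9)
a=vision.camera('top')[150:280,150:310]; b=vision.camera('side')[130:260,210:330]
cv2.imwrite('pics/k.png',np.hstack([cv2.resize(a,None,fx=2.5,fy=2.5),cv2.resize(b,None,fx=2.5,fy=2.5)])); tray()
E
```

```text
t 30.95 p [582.8 -13.8 150.6] yaw 8.1 tilt [-0.001 -0.   ] j6 -0.18 F [ 0.4 -0.3  0.4] M [-0.03  0.02  0.04] w 0.6
tool delta mm [-0.2  0.2 89.1] turn 0.2
blue [0.531 0.237] [0.181, 0.144, 0.182, 0.141] [[0.61, 0.323], [0.631, 0.18], [0.451, 0.153], [0.431, 0.293]]
blue [0.183 0.307] [0.253, 0.208, 0.255, 0.205] [[0.19, 0.472], [0.344, 0.334], [0.175, 0.142], [0.024, 0.281]]
```

View pics/k.png

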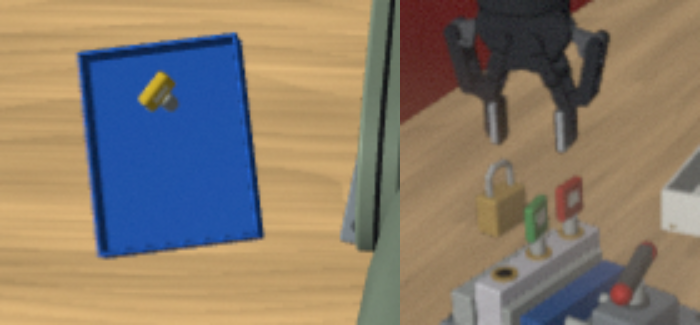

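Yellow is standing in the tray, which is allowed: its junction is about 42 mm up. Gripping green next.

Emit:
jog_arm:
  moves:
    - [0.2, 0, 0, 40, 0, 0, 0]
    - [0.2, 0, 0, 35, 0, 0, 0]
    - [0.2, 0, 0, 13, 0, 0, 0]
    - [0.2, 0, 0, 0, 0, 0, 0]
    - [-1, 0, 0, 0, 0, 0, 0]
    - [-1, 0, 0, 0, 0, 0, 0]
    - [-1, 0, 0, 0, 0, 0, 0]
    - [-1, 0, 0, 0, 0, 0, 0]
    - [-1, 0, 0, 0, 0, 0, 0]
    - [-1, 0, 0, 0, 0, 0, 0]

```text
time_s: 32.35
ee_pos: [0.5839, -0.014, 0.0648]
tool_rot: [[0.99, 0.139, 0.002], [0.139, -0.99, -0.0], [0.002, 0.001, -1.0]]
wrist_force: [-1.8, -0.3, 6.4]
width: 0.101
```

Emit:
jog_arm:
  moves:
    - [-1, 0, 0, -0.4, 0, 0, 10]
    - [-1, 0, 0, -0.4, 0, 0, 10]
    - [-1, 0, 0, -0.4, 0, 0, 10]
    - [-1, 0, 0, -0.4, 0, 0, 10]
    - [-1, 0, 0, -0.4, 0, 0, 10]
    - [-1, 0, 0, 0, 0, 0, -10]
    - [-1, 0, 0, -0.4, 0, 0, -10]
    - [-1, 0, 0, -0.4, 0, 0, -10]
    - [-1, 0, 0, -0.4, 0, 0, -10]
    - [-1, 0, 0, -0.4, 0, 0, -10]
    - [-1, 0, 0, -0.4, 0, 0, -10]
    - [-1, 0, 0, -0.4, 0, 0, -10]
    - [-1, 0, 0, -0.4, 0, 0, -10]
    - [-1, 0, 0, -0.4, 0, 0, -10]
    - [-1, 0, 0, -0.4, 0, 0, -10]

```text
time_s: 34.22
ee_pos: [0.5818, -0.0144, 0.0667]
tool_rot: [[0.526, 0.851, -0.004], [0.851, -0.526, -0.001], [-0.003, -0.003, -1.0]]
wrist_force: [1.2, -3.7, -11.4]
width: 0.103
```

```bash
python3 - <<'E'
from h import *
st()
E
```

```text
t 34.23 p [581.8 -14.4  66.7] yaw 58.3 tilt [-0.004 -0.001] j6 -1.06 F [  1.2  -3.7 -11.4] M [-0.47 -0.15 -0.21] w 0.103
```

Same behaviour as yellow. I'll run the same strokes.

Emit:
jog_arm:
  moves:
    - [-1, 0, 0, 0, 0, 0, 10]
    - [-1, 0, 0, -0.4, 0, 0, 10]
    - [-1, 0, 0, -0.4, 0, 0, 10]
    - [-1, 0, 0, -0.4, 0, 0, 10]
    - [-1, 0, 0, -0.4, 0, 0, 10]
    - [-1, 0, 0, -0.4, 0, 0, 10]
    - [-1, 0, 0, -0.4, 0, 0, 10]
    - [-1, 0, 0, -0.4, 0, 0, 10]
    - [-1, 0, 0, -0.4, 0, 0, 10]
    - [-1, 0, 0, -0.4, 0, 0, 10]
    - [-1, 0, 0, 0, 0, 0, -10]
    - [-1, 0, 0, -0.4, 0, 0, -10]
    - [-1, 0, 0, -0.4, 0, 0, -10]
    - [-1, 0, 0, -0.4, 0, 0, -10]
    - [-1, 0, 0, -0.4, 0, 0, -10]
    - [-1, 0, 0, -0.4, 0, 0, -10]
    - [-1, 0, 0, -0.4, 0, 0, -10]
    - [-1, 0, 0, -0.4, 0, 0, -10]
    - [-1, 0, 0, -0.4, 0, 0, -10]
    - [-1, 0, 0, -0.4, 0, 0, -10]

```text
time_s: 36.72
ee_pos: [0.582, -0.0144, 0.0726]
tool_rot: [[0.525, 0.851, -0.004], [0.851, -0.525, -0.001], [-0.003, -0.003, -1.0]]
wrist_force: [4.9, -2.0, -19.8]
width: 0.101
```

```bash
python3 - <<'E'
from h import *
st()
E
```

```text
t 36.73 p [582.  -14.4  72.6] yaw 58.3 tilt [-0.004 -0.001] j6 -1.06 F [  4.9  -2.  -19.8] M [-0.51 -0.8  -0.13] w 0.101
```

Emit:
jog_arm:
  moves:
    - [-1, 0, 0, 0, 0, 0, 10]
    - [-1, 0, 0, -0.3, 0, 0, 10]
    - [-1, 0, 0, -0.3, 0, 0, 10]
    - [-1, 0, 0, -0.4, 0, 0, 10]
    - [-1, 0, 0, -0.4, 0, 0, 10]
    - [-1, 0, 0, -0.4, 0, 0, 10]
    - [-1, 0, 0, -0.4, 0, 0, 10]
    - [-1, 0, 0, -0.4, 0, 0, 10]
    - [-1, 0, 0, -0.4, 0, 0, 10]
    - [-1, 0, 0, -0.4, 0, 0, 10]
    - [-1, 0, 0, 0, 0, 0, -10]
    - [-1, 0, 0, -0.3, 0, 0, -10]
    - [-1, 0, 0, -0.3, 0, 0, -10]
    - [-1, 0, 0, -0.4, 0, 0, -10]
    - [-1, 0, 0, -0.4, 0, 0, -10]
    - [-1, 0, 0, -0.4, 0, 0, -10]
    - [-1, 0, 0, -0.4, 0, 0, -10]
    - [-1, 0, 0, -0.4, 0, 0, -10]
    - [-1, 0, 0, -0.4, 0, 0, -10]
    - [-1, 0, 0, -0.4, 0, 0, -10]

```text
time_s: 39.22
ee_pos: [0.5821, -0.0141, 0.0786]
tool_rot: [[0.525, 0.851, -0.004], [0.851, -0.525, -0.0], [-0.003, -0.003, -1.0]]
wrist_force: [4.7, -1.2, -20.9]
width: 0.101
```

Emit:
jog_arm:
  moves:
    - [-1, 0, 0, 0, 0, 0, 10]
    - [-1, 0, 0, -0.4, 0, 0, 10]
    - [-1, 0, 0, -0.4, 0, 0, 10]
    - [-1, 0, 0, -0.4, 0, 0, 10]
    - [-1, 0, 0, -0.4, 0, 0, 10]
    - [-1, 0, 0, -0.4, 0, 0, 10]
    - [-1, 0, 0, -0.4, 0, 0, 10]
    - [-1, 0, 0, -0.4, 0, 0, 10]
    - [-1, 0, 0, -0.4, 0, 0, 10]
    - [-1, 0, 0, -0.4, 0, 0, 10]
    - [-1, 0, 0, 0, 0, 0, -10]
    - [-1, 0, 0, -0.4, 0, 0, -10]
    - [-1, 0, 0, -0.4, 0, 0, -10]
    - [-1, 0, 0, -0.4, 0, 0, -10]
    - [-1, 0, 0, -0.4, 0, 0, -10]
    - [-1, 0, 0, -0.4, 0, 0, -10]
    - [-1, 0, 0, -0.4, 0, 0, -10]
    - [-1, 0, 0, -0.4, 0, 0, -10]
    - [-1, 0, 0, -0.4, 0, 0, -10]
    - [-1, 0, 0, -0.4, 0, 0, -10]

```text
time_s: 41.72
ee_pos: [0.5834, -0.0138, 0.0903]
tool_rot: [[0.525, 0.851, 0.001], [0.851, -0.525, -0.0], [0.0, 0.001, -1.0]]
wrist_force: [0.6, 0.3, -0.6]
width: 0.103
```

Green is free. Lifting, checking the tray, placing.

Emit:
jog_arm:
  moves:
    - [-1, 0, 0, -30, 0, 0, 0]
    - [-1, 0, 0, -40, 0, 0, 0]
    - [-1, 0, 0, 0, 0, 0, 0]

```text
time_s: 42.1
ee_pos: [0.5856, -0.0139, 0.1637]
tool_rot: [[0.53, 0.848, 0.008], [0.848, -0.53, -0.0], [0.004, 0.007, -1.0]]
wrist_force: [0.1, 0.2, -0.5]
width: 0.097
```

```bash
python3 - <<'E'
from h import *
st([.4865,.230,.031]); tray()
E
```

```text
t 42.1 p [585.6 -13.9 163.7] yaw 58.0 tilt [ 0.008 -0.   ] j6 -1.06 F [ 0.1  0.2 -0.5] M [0.04 0.04 0.06] w 0.097
tool delta mm [ 153.7 -214.2  131.8] turn None
blue [0.531 0.237] [0.181, 0.144, 0.182, 0.141] [[0.61, 0.323], [0.631, 0.18], [0.451, 0.153], [0.431, 0.293]]
blue [0.184 0.308] [0.252, 0.208, 0.255, 0.205] [[0.19, 0.472], [0.344, 0.334], [0.176, 0.143], [0.024, 0.282]]
```

Emit:
jog_arm:
  moves:
    - [-1, 31, -42.8, 0, 0, 0, 0]
    - [-1, 31, -42.8, 0, 0, 0, 0]
    - [-1, 31, -42.8, 0, 0, 0, 0]
    - [-1, 31, -42.8, 0, 0, 0, 0]
    - [-1, 31, -42.8, 0, 0, 0, 0]
    - [-1, 0, 0, 40, 0, 0, 0]
    - [-1, 0, 0, 40, 0, 0, 0]
    - [-1, 0, 0, 40, 0, 0, 0]
    - [-1, 0, 0, 9, 0, 0, 0]
    - [-1, 0, 0, 0, 0, 0, 0]

```text
time_s: 43.4
ee_pos: [0.4838, 0.2309, 0.0306]
tool_rot: [[0.53, 0.848, -0.001], [0.848, -0.53, -0.001], [-0.001, -0.001, -1.0]]
wrist_force: [0.5, 0.4, 0.0]
width: 0.101
```

```bash
python3 - <<'E'
from h import *
st()
E
```

```text
t 43.4 p [483.8 230.9  30.6] yaw 58.0 tilt [-0.001 -0.001] j6 -0.59 F [0.5 0.4 0. ] M [-0.01  0.01 -0.01] w 0.101
```

Emit:
jog_arm:
  moves:
    - [0.2, 0, 0, 0, 0, 0, 0]
    - [0.2, 0, 0, 0, 0, 0, 0]
    - [0.2, 0, 0, 0, 0, 0, 0]
    - [0.2, 0, 0, -50, 0, 0, 0]
    - [0.2, 0, 0, -60, 0, 0, 0]
    - [0.2, 0, 0, -10, 0, 0, 0]
    - [0.2, -32.8, 38.4, 0, 0, 0, 0]
    - [0.2, -32.8, 38.4, 0, 0, 0, 0]
    - [0.2, -32.8, 38.4, 0, 0, 0, 0]
    - [0.2, -32.8, 38.4, 0, 0, 0, 0]
    - [0.2, -32.8, 38.4, 0, 0, 0, 0]
    - [0.2, -32.8, 38.4, 0, 0, 0, 0]
    - [0.2, 0, 0, 0, 0, 0, 10]
    - [0.2, 0, 0, 0, 0, 0, 10]
    - [0.2, 0, 0, 0, 0, 0, 10]
    - [0.2, 0, 0, 0, 0, 0, 10]
    - [0.2, 0, 0, 0, 0, 0, 10]
    - [0.2, 0, 0, 0, 0, 0, 10]
    - [0.2, 0, 0, 0, 0, 0, 4]
    - [0.2, 0, 0, 0, 0, 0, 0]

```text
time_s: 45.9
ee_pos: [0.5744, -0.0579, 0.1503]
tool_rot: [[0.995, -0.104, -0.001], [-0.104, -0.995, 0.0], [-0.001, 0.0, -1.0]]
wrist_force: [0.1, -0.6, -0.1]
width: 0.599
```

```bash
python3 - <<'E'
from h import *
st([.575,-.0590,.0615],-5.6)
a=vision.camera('top')[150:280,150:310]; b=vision.camera('side')[130:260,210:330]
cv2.imwrite('pics/l.png',np.hstack([cv2.resize(a,None,fx=2.5,fy=2.5),cv2.resize(b,None,fx=2.5,fy=2.5)])); tray()
E
```

```text
t 45.9 p [574.4 -57.9 150.3] yaw -6.0 tilt [-0.001  0.   ] j6 -0.02 F [ 0.1 -0.6 -0.1] M [-0.02  0.05  0.  ] w 0.599
tool delta mm [ 0.8  1.1 88.8] turn -0.4
blue [0.531 0.237] [0.181, 0.144, 0.182, 0.141] [[0.61, 0.323], [0.631, 0.18], [0.451, 0.153], [0.431, 0.293]]
blue [0.184 0.308] [0.252, 0.208, 0.255, 0.205] [[0.19, 0.472], [0.344, 0.334], [0.176, 0.143], [0.025, 0.282]]
```

View pics/l.png

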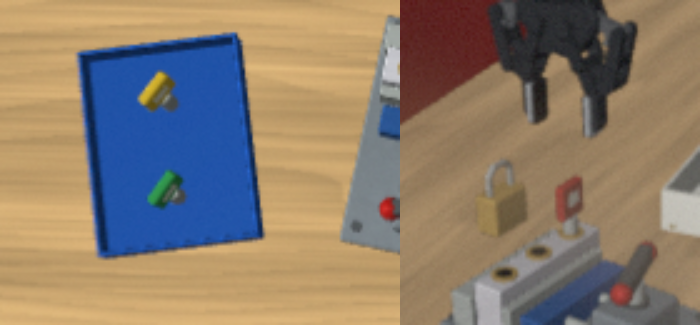

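Yellow and green are both in the tray, and red is the only key left in the strip. Gripping red.

Emit:
jog_arm:
  moves:
    - [0.2, 0.5, 1, 40, 0, 0, 0]
    - [0.2, 0, 0, 35, 0, 0, 0]
    - [0.2, 0, 0, 13, 0, 0, 0]
    - [0.2, 0, 0, 0, 0, 0, 0]
    - [-1, 0, 0, 0, 0, 0, 0]
    - [-1, 0, 0, 0, 0, 0, 0]
    - [-1, 0, 0, 0, 0, 0, 0]
    - [-1, 0, 0, 0, 0, 0, 0]
    - [-1, 0, 0, 0, 0, 0, 0]
    - [-1, 0, 0, 0, 0, 0, 0]

```text
time_s: 47.3
ee_pos: [0.5764, -0.0592, 0.0646]
tool_rot: [[0.994, -0.105, 0.003], [-0.105, -0.994, -0.001], [0.003, 0.0, -1.0]]
wrist_force: [0.8, -0.5, 6.2]
width: 0.099
```

Emit:
jog_arm:
  moves:
    - [-1, 0, 0, -0.4, 0, 0, 10]
    - [-1, 0, 0, -0.4, 0, 0, 10]
    - [-1, 0, 0, -0.4, 0, 0, 10]
    - [-1, 0, 0, -0.4, 0, 0, 10]
    - [-1, 0, 0, -0.4, 0, 0, 10]
    - [-1, 0, 0, 0, 0, 0, -10]
    - [-1, 0, 0, -0.4, 0, 0, -10]
    - [-1, 0, 0, -0.4, 0, 0, -10]
    - [-1, 0, 0, -0.4, 0, 0, -10]
    - [-1, 0, 0, -0.4, 0, 0, -10]
    - [-1, 0, 0, -0.4, 0, 0, -10]
    - [-1, 0, 0, -0.4, 0, 0, -10]
    - [-1, 0, 0, -0.4, 0, 0, -10]
    - [-1, 0, 0, -0.4, 0, 0, -10]
    - [-1, 0, 0, -0.4, 0, 0, -10]

```text
time_s: 49.18
ee_pos: [0.5738, -0.0592, 0.0664]
tool_rot: [[0.716, 0.698, -0.004], [0.698, -0.716, -0.0], [-0.003, -0.003, -1.0]]
wrist_force: [1.4, -1.9, -11.6]
width: 0.101
```

```bash
python3 - <<'E'
from h import *
st()
E
```

```text
t 49.17 p [573.8 -59.2  66.4] yaw 44.3 tilt [-0.004 -0.   ] j6 -0.9 F [  1.4  -1.9 -11.6] M [-0.33 -0.24 -0.19] w 0.101
```

Emit:
jog_arm:
  moves:
    - [-1, 0, 0, 0, 0, 0, 10]
    - [-1, 0, 0, -0.4, 0, 0, 10]
    - [-1, 0, 0, -0.4, 0, 0, 10]
    - [-1, 0, 0, -0.4, 0, 0, 10]
    - [-1, 0, 0, -0.4, 0, 0, 10]
    - [-1, 0, 0, -0.4, 0, 0, 10]
    - [-1, 0, 0, -0.4, 0, 0, 10]
    - [-1, 0, 0, -0.4, 0, 0, 10]
    - [-1, 0, 0, -0.4, 0, 0, 10]
    - [-1, 0, 0, -0.4, 0, 0, 10]
    - [-1, 0, 0, 0, 0, 0, -10]
    - [-1, 0, 0, -0.4, 0, 0, -10]
    - [-1, 0, 0, -0.4, 0, 0, -10]
    - [-1, 0, 0, -0.4, 0, 0, -10]
    - [-1, 0, 0, -0.4, 0, 0, -10]
    - [-1, 0, 0, -0.4, 0, 0, -10]
    - [-1, 0, 0, -0.4, 0, 0, -10]
    - [-1, 0, 0, -0.4, 0, 0, -10]
    - [-1, 0, 0, -0.4, 0, 0, -10]
    - [-1, 0, 0, -0.4, 0, 0, -10]

```text
time_s: 51.68
ee_pos: [0.5738, -0.0591, 0.0724]
tool_rot: [[0.716, 0.698, -0.005], [0.698, -0.716, 0.0], [-0.003, -0.003, -1.0]]
wrist_force: [2.6, -1.9, -17.6]
width: 0.103
```

```bash
python3 - <<'E'
from h import *
st()
E
```

```text
t 51.67 p [573.8 -59.1  72.4] yaw 44.3 tilt [-0.005  0.   ] j6 -0.9 F [  2.6  -1.9 -17.6] M [-0.2  -0.58 -0.13] w 0.103
```

Emit:
jog_arm:
  moves:
    - [-1, 0, 0, 0, 0, 0, 10]
    - [-1, 0, 0, -0.3, 0, 0, 10]
    - [-1, 0, 0, -0.3, 0, 0, 10]
    - [-1, 0, 0, -0.4, 0, 0, 10]
    - [-1, 0, 0, -0.4, 0, 0, 10]
    - [-1, 0, 0, -0.4, 0, 0, 10]
    - [-1, 0, 0, -0.4, 0, 0, 10]
    - [-1, 0, 0, -0.4, 0, 0, 10]
    - [-1, 0, 0, -0.4, 0, 0, 10]
    - [-1, 0, 0, -0.4, 0, 0, 10]
    - [-1, 0, 0, 0, 0, 0, -10]
    - [-1, 0, 0, -0.3, 0, 0, -10]
    - [-1, 0, 0, -0.3, 0, 0, -10]
    - [-1, 0, 0, -0.4, 0, 0, -10]
    - [-1, 0, 0, -0.4, 0, 0, -10]
    - [-1, 0, 0, -0.4, 0, 0, -10]
    - [-1, 0, 0, -0.4, 0, 0, -10]
    - [-1, 0, 0, -0.4, 0, 0, -10]
    - [-1, 0, 0, -0.4, 0, 0, -10]
    - [-1, 0, 0, -0.4, 0, 0, -10]

```text
time_s: 54.18
ee_pos: [0.5741, -0.0587, 0.0785]
tool_rot: [[0.716, 0.698, -0.004], [0.698, -0.716, 0.001], [-0.003, -0.004, -1.0]]
wrist_force: [4.9, -1.1, -20.8]
width: 0.102
```

Emit:
jog_arm:
  moves:
    - [-1, 0, 0, 0, 0, 0, 10]
    - [-1, 0, 0, -0.4, 0, 0, 10]
    - [-1, 0, 0, -0.4, 0, 0, 10]
    - [-1, 0, 0, -0.4, 0, 0, 10]
    - [-1, 0, 0, -0.4, 0, 0, 10]
    - [-1, 0, 0, -0.4, 0, 0, 10]
    - [-1, 0, 0, -0.4, 0, 0, 10]
    - [-1, 0, 0, -0.4, 0, 0, 10]
    - [-1, 0, 0, -0.4, 0, 0, 10]
    - [-1, 0, 0, -0.4, 0, 0, 10]
    - [-1, 0, 0, 0, 0, 0, -10]
    - [-1, 0, 0, -0.4, 0, 0, -10]
    - [-1, 0, 0, -0.4, 0, 0, -10]
    - [-1, 0, 0, -0.4, 0, 0, -10]
    - [-1, 0, 0, -0.4, 0, 0, -10]
    - [-1, 0, 0, -0.4, 0, 0, -10]
    - [-1, 0, 0, -0.4, 0, 0, -10]
    - [-1, 0, 0, -0.4, 0, 0, -10]
    - [-1, 0, 0, -0.4, 0, 0, -10]
    - [-1, 0, 0, -0.4, 0, 0, -10]

```text
time_s: 56.68
ee_pos: [0.5753, -0.059, 0.0899]
tool_rot: [[0.716, 0.698, 0.0], [0.698, -0.716, -0.0], [0.0, 0.0, -1.0]]
wrist_force: [0.4, -0.2, -0.9]
width: 0.105
```

Red is free.

Emit:
jog_arm:
  moves:
    - [-1, 0, 0, -30, 0, 0, 0]
    - [-1, 0, 0, -40, 0, 0, 0]
    - [-1, 0, 0, 0, 0, 0, 0]

```text
time_s: 57.05
ee_pos: [0.5775, -0.0592, 0.1633]
tool_rot: [[0.72, 0.694, 0.008], [0.694, -0.72, -0.001], [0.005, 0.006, -1.0]]
wrist_force: [0.3, -0.3, -0.5]
width: 0.101
```

```bash
python3 - <<'E'
from h import *
st([.526,.225,.033]); tray()
E
```

```text
t 57.05 p [577.5 -59.2 163.3] yaw 44.0 tilt [ 0.008 -0.001] j6 -0.89 F [ 0.3 -0.3 -0.5] M [-0.   -0.    0.04] w 0.101
tool delta mm [ 159.7 -241.1  129.6] turn None
blue [0.531 0.237] [0.181, 0.144, 0.182, 0.141] [[0.61, 0.323], [0.631, 0.18], [0.451, 0.153], [0.431, 0.293]]
blue [0.184 0.308] [0.252, 0.208, 0.255, 0.205] [[0.19, 0.472], [0.344, 0.334], [0.176, 0.143], [0.024, 0.282]]
```

Emit:
jog_arm:
  moves:
    - [-1, 32, -48, 0, 0, 0, 0]
    - [-1, 32, -48, 0, 0, 0, 0]
    - [-1, 32, -48, 0, 0, 0, 0]
    - [-1, 32, -48, 0, 0, 0, 0]
    - [-1, 32, -48, 0, 0, 0, 0]
    - [-1, 0, 0, 0, 0, 0, -10]
    - [-1, 0, 0, 0, 0, 0, -10]
    - [-1, 0, 0, 0, 0, 0, -10]
    - [-1, 0, 0, 0, 0, 0, -10]
    - [-1, 0, 0, 0, 0, 0, -10]
    - [-1, 0, 0, 40, 0, 0, -6]
    - [-1, 0, 0, 40, 0, 0, 0]
    - [-1, 0, 0, 40, 0, 0, 0]
    - [-1, 0, 0, 9, 0, 0, 0]
    - [-1, 0, 0, 0, 0, 0, 0]

```text
time_s: 58.98
ee_pos: [0.5236, 0.2247, 0.0304]
tool_rot: [[-0.173, 0.985, -0.001], [0.985, 0.173, -0.001], [-0.0, -0.001, -1.0]]
wrist_force: [-0.3, -0.2, 0.3]
width: 0.098
```

```bash
python3 - <<'E'
from h import *
st()
E
```

```text
t 58.98 p [523.6 224.7  30.4] yaw 100.0 tilt [-0.001 -0.001] j6 -1.36 F [-0.3 -0.2  0.3] M [0.07 0.04 0.02] w 0.098
```

Emit:
jog_arm:
  moves:
    - [-0.2, 0, 0, 0, 0, 0, 0]
    - [-0.2, 0, 0, 0, 0, 0, 0]
    - [-0.2, 0, 0, 0, 0, 0, 0]
    - [-0.2, 0, 0, -50, 0, 0, 0]
    - [-0.2, 0, 0, -60, 0, 0, 0]
    - [0.2, 0, 0, -10, 0, 0, 0]
    - [0.2, -51, -20.7, 0, 0, 0, 0]
    - [0.2, -51, -20.7, 0, 0, 0, 0]
    - [0.2, -51, -20.7, 0, 0, 0, 0]
    - [0.2, -51, -20.7, 0, 0, 0, 10]
    - [0.2, 0, 0, 0, 0, 0, 10]
    - [0.2, 0, 0, 0, 0, 0, 10]
    - [0.2, 0, 0, 0, 0, 0, 10]
    - [0.2, 0, 0, 0, 0, 0, 10]
    - [0.2, 0, 0, 0, 0, 0, 10]
    - [0.2, 0, 0, 0, 0, 0, 10]
    - [0.2, 0, 0, 0, 0, 0, 10]
    - [0.2, 0, 0, 0, 0, 0, 10]
    - [0.2, 0, 0, 0, 0, 0, 0]

```text
time_s: 61.35
ee_pos: [0.4772, 0.0095, 0.1504]
tool_rot: [[0.985, 0.175, -0.001], [0.175, -0.985, -0.0], [-0.001, -0.0, -1.0]]
wrist_force: [-0.2, -0.3, 0.1]
width: 0.604
```

```bash
python3 - <<'E'
from h import *
st([.4775,.0095,.050],9.5)
a=vision.camera('top')[150:280,150:310]; b=vision.camera('side')[130:260,210:330]
cv2.imwrite('pics/m.png',np.hstack([cv2.resize(a,None,fx=2.5,fy=2.5),cv2.resize(b,None,fx=2.5,fy=2.5)])); tray()
E
```

```text
t 61.35 p [477.2   9.5 150.4] yaw 10.1 tilt [-0.001 -0.   ] j6 -0.18 F [-0.2 -0.3  0.1] M [-0.01  0.06 -0.04] w 0.604
tool delta mm [4.000e-01 1.000e-01 1.004e+02] turn 0.6
blue [0.531 0.237] [0.181, 0.144, 0.182, 0.141] [[0.61, 0.323], [0.631, 0.18], [0.451, 0.153], [0.431, 0.293]]
blue [0.184 0.308] [0.252, 0.208, 0.255, 0.205] [[0.19, 0.472], [0.344, 0.334], [0.176, 0.143], [0.024, 0.282]]
```

View pics/m.png

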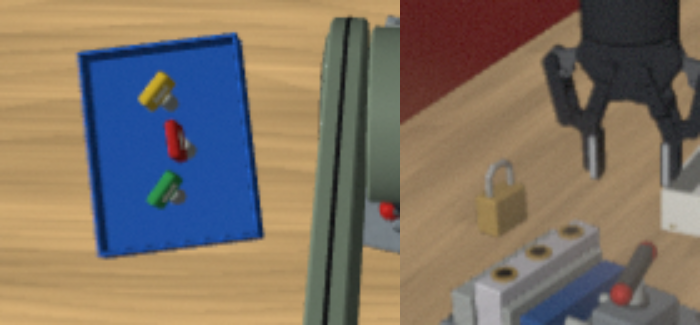

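All three keys are in the tray, the barrels are empty and the strip is still clamped. Now I'll unclamp.

Emit:
jog_arm:
  moves:
    - [0.2, 0, 0, 50, 0, 0, 0]
    - [0.2, 0, 0, 40, 0, 0, 0]
    - [0.2, 0, 0, 10, 0, 0, 0]
    - [0.2, 0, 0, 0, 0, 0, 0]
    - [-1, 0, 0, 0, 0, 0, 0]
    - [-1, 0, 0, 0, 0, 0, 0]
    - [-1, 0, 0, 0, 0, 0, 0]
    - [-1, 0, 0, 0, 0, 0, 0]
    - [-1, 0, 0, 0, 0, 0, 0]
    - [-1, 0, 0, 0, 0, 0, 0]
  force: 90

```text
time_s: 62.75
ee_pos: [0.4778, 0.0094, 0.0523]
tool_rot: [[0.985, 0.174, 0.001], [0.174, -0.985, -0.0], [0.001, 0.001, -1.0]]
wrist_force: [-2.4, -1.9, 6.7]
width: 0.143
```

Emit:
jog_arm:
  moves:
    - [-1, 0, 0, 0, 0, 0, -10]
    - [-1, 0, 0, 0, 0, 0, -10]
    - [-1, 0, 0, 0, 0, 0, -10]
    - [-1, 0, 0, 0, 0, 0, -10]
    - [-1, 0, 0, 0, 0, 0, -10]
    - [-1, 0, 0, 0, 0, 0, -10]
    - [-1, 0, 0, 0, 0, 0, -10]
    - [-1, 0, 0, 0, 0, 0, -10]
    - [-1, 0, 0, 0, 0, 0, -10]
    - [-1, 0, 0, 0, 0, 0, -10]
    - [-1, 0, 0, 0, 0, 0, -10]
    - [-1, 0, 0, 0, 0, 0, -10]
    - [-1, 0, 0, 0, 0, 0, 0]

```text
time_s: 64.38
ee_pos: [0.4771, 0.0076, 0.0523]
tool_rot: [[-0.645, 0.764, -0.0], [0.764, 0.645, -0.004], [-0.003, -0.002, -1.0]]
wrist_force: [-3.6, -8.2, 9.5]
width: 0.144
```

```bash
python3 - <<'E'
from h import *
st()
E
```

```text
t 64.38 p [477.1   7.6  52.3] yaw 130.2 tilt [-0.    -0.004] j6 -2.27 F [-3.6 -8.2  9.5] M [-1.22  0.63  0.32] w 0.144
```

Emit:
jog_arm:
  moves:
    - [1, 0, 0, 0, 0, 0, 0]
    - [1, 0, 0, 0, 0, 0, 0]
    - [1, 0, 0, 0, 0, 0, 0]
    - [1, 0, 0, -50, 0, 0, 0]
    - [1, 0, 0, -50, 0, 0, 0]
    - [1, 0, 0, -50, 0, 0, 0]
    - [1, -34, -37, 0, 0, 0, 0]
    - [1, -34, -37, 0, 0, 0, 0]
    - [1, -34, -37, 0, 0, 0, 0]
    - [1, -34, -37, 0, 0, 0, 0]
    - [1, -34, -37, 0, 0, 0, 0]
    - [1, 0, 0, 0, 0, 0, 0]
    - [1, 0, 0, 0, 0, 0, 0]

```text
time_s: 66.0
ee_pos: [0.458, -0.1955, 0.1999]
tool_rot: [[-0.592, 0.806, -0.022], [0.805, 0.59, -0.063], [-0.038, -0.055, -0.998]]
wrist_force: [0.1, 0.9, -0.1]
width: 0.997
```

```bash
python3 - <<'E'
from h import *
st()
a=vision.camera('top')[90:280,150:420]; b=vision.camera('side')[170:360,150:345]
cv2.imwrite('pics/n.png',np.hstack([cv2.resize(a,None,fx=1.7,fy=1.7),cv2.resize(b,None,fx=1.7,fy=1.7)]))
snap('top','o.png',(270,140,400,270),4.6)
E
```

```text
t 66.0 p [ 458.  -195.5  199.9] yaw 126.3 tilt [-0.022 -0.063] j6 -2.56 F [ 0.1  0.9 -0.1] M [ 0.01 -0.03 -0.04] w 0.997
```

View pics/n.png

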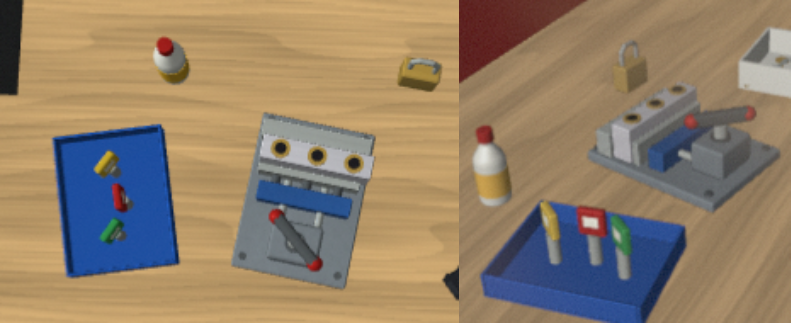

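View pics/o.png

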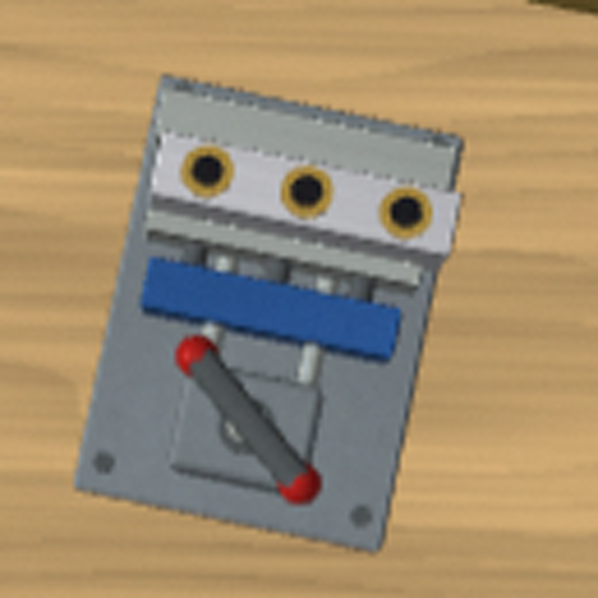

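Emit:
jog_arm:
  moves:
    - [1, 0, 0, 0, 0, 0, 10]
    - [1, 0, 0, 0, 0, 0, 10]
    - [1, 0, 0, 0, 0, 0, 0]

```text
time_s: 66.53
ee_pos: [0.4582, -0.1957, 0.2002]
tool_rot: [[-0.283, 0.959, -0.021], [0.958, 0.281, -0.064], [-0.055, -0.039, -0.998]]
wrist_force: [-0.1, 0.9, -0.2]
width: 0.996
```

```bash
python3 - <<'E'
from h import *
st(); workorder.job_done()
E
```

```text
t 66.53 p [ 458.2 -195.7  200.2] yaw 106.5 tilt [-0.021 -0.064] j6 -2.21 F [-0.1  0.9 -0.2] M [ 0.04 -0.02  0.03] w 0.996
the job is handed in; nothing more can be done
```

I handed the job in at 66.5 s, with no verdict shown. The strip was clamped to the screw's hard stop (about 1.5 N m felt). All three keys were twisted free at no more than about 22 N in the readings I took, and put in the small blue tray. The T-handle was then turned back about 120°.

**Last checks:** The last pictures show all three keys standing upright in the tray and all barrels empty. The T-handle is at about 0.7 rad (below the 1.3 limit), with a gap at the jaw. The strip is upright and down in the vise. The padlock and oil bottle look unmoved, and I did not re-measure the blanks box.

**What disagreed:**
- **Fingertip height:** by touch, the tips sat about 35 mm higher than the stated tool geometry. My first grasp of the T-handle closed above the bar, and I used the corrected height from then on.
- **Tray position:** the tray had been knocked about 4 cm between my first look and the first placement. I measured it again before placing the keys.
- **Wrist joint:** on the last retreat the wrist reached its range limit (-2.56), so I turned it back before handing in.

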